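# Seat the proud tube in the block heater and start it

### The job

One of the tubes in the block heater is standing up out of its well. With the fingertips on its cap push it gently straight down until it is fully home, its cap level with the others, then press the heater's long bar-shaped start key well in, let it spring back, and withdraw. Only touch and press: do not pinch any tube or pull it up, and leave the other tubes, the square keys and the things around the heater alone.

Things in the scene. Friction and masses are not known exactly. Their poses are not given: they have to be found in the camera images.
- heater: A laboratory dry block heater, white, fixed to the bench, 270 mm deep (its x) by 210 mm wide (its y). Origin: middle of its underside, z up, control panel towards -x. Behind the panel is an open bay with a dark metal block with tubes; the white deck round the bay is at z = 114 mm.
- block_top (a point): Middle of the block's top face, 25 mm along the heater's +x from its origin and 110 mm up; axes as the heater's. The block is 80 mm (x) by 156 mm (y) with eight wells, two rows of four along y: x = -19 and 19 mm, y = -57, -19, 19 and 57 mm from here. Six wells hold tubes, two are empty.
- panel_mid (a point): Middle of the control panel's face, 82 mm along the heater's -x and 99 mm up; axes as the heater's. The panel rises at 15 degrees towards +x, from 84 mm high at its front edge to the deck. A display fills its +y half, five teal keys standing 6 mm out of the panel its -y half: three square ones in the back row, one square and one long bar in the front row.
- tube_proud (a joint): How far the one tube that is not home stands up, m: 0 = fully home, collar on the block; 0.010 to 0.015 at the start. It may be in any of the six used wells. It slides straight up and down in its snug well: about 2.5 N moves it, it stays where it is left, and it stops firmly when its collar meets the block.
- tube_proud_cap (a point): Middle of the flat top of that tube's cap: 123 mm above the bench when home, higher by the joint value while proud. A blue 5 ml tube, 16 mm thick, with a soft white ribbed push-in cap 21 mm across that gives 1 mm for each 4 N of pressing (5 mm at most). Neighbouring wells are 38 mm away, centre to centre.
- key_start (a joint): The start key: the only long key, a bar 36 mm (heater's y) by 14 mm, front row of the panel, -y side. Joint: 0 up, 0.005 m fully in, moving square to the 15-degree panel; about 1 N starts it, 4 N presses it 3 mm, where it counts as pressed, and 6 N takes it fully in; it springs back. It can be pressed from straight above.
- key_start_top (a point): The middle of the start key's top face; it moves with the key. Nearest other keys: 46 mm towards the deck and 56 mm to the side, centre to centre.
- tube_1: The same kind of 5 ml tube as tube_proud, standing fully home in another well of the heater's block: its collar rests on the block and its cap's top is 13 mm above the block. Origin: the middle of the collar's underside, at the well's mouth. Not to be touched.
- tube_2: The same kind of 5 ml tube as tube_proud, standing fully home in another well of the heater's block: its collar rests on the block and its cap's top is 13 mm above the block. Origin: the middle of the collar's underside, at the well's mouth. Not to be touched.
- tube_3: The same kind of 5 ml tube as tube_proud, standing fully home in another well of the heater's block: its collar rests on the block and its cap's top is 13 mm above the block. Origin: the middle of the collar's underside, at the well's mouth. Not to be touched.
- tube_4: The same kind of 5 ml tube as tube_proud, standing fully home in another well of the heater's block: its collar rests on the block and its cap's top is 13 mm above the block. Origin: the middle of the collar's underside, at the well's mouth. Not to be touched.
- tube_5: The same kind of 5 ml tube as tube_proud, standing fully home in another well of the heater's block: its collar rests on the block and its cap's top is 13 mm above the block. Origin: the middle of the collar's underside, at the well's mouth. Not to be touched.
- key_stop (a joint): The square key beside the start key in the front row (14 mm square, same colour and height as the bar key). Joint: 0 up, grows to 0.005 m when pressed in. Not to be pressed.
- key_set (a joint): The square key nearest the display in the back row (14 mm square, same colour and height as the bar key). Joint: 0 up, grows to 0.005 m when pressed in. Not to be pressed.
- key_down (a joint): The middle square key of the back row (14 mm square, same colour and height as the bar key). Joint: 0 up, grows to 0.005 m when pressed in. Not to be pressed.
- key_up (a joint): The square key at the -y end of the back row (14 mm square, same colour and height as the bar key). Joint: 0 up, grows to 0.005 m when pressed in. Not to be pressed.
- heater_lid: The heater's lift-off lid, loose on the bench to the heater's +y side: white, 116 by 184 mm, 30 mm thick, with a dark grip on top to 56 mm; origin under its middle. A bystander.
- timer: A loose white bench timer, 50 by 64 by 16 mm, lying on the heater's rear deck (z = 114 mm); origin under its middle. A bystander.
- rack: A white tube rack fixed to the bench on the heater's -y side, 56 by 150 by 62 mm tall, three wells; origin under its middle.
- rack_tube_a: A loose tube like the others, standing home in the rack, cap top 75 mm above the bench; origin under its collar. A bystander.
- rack_tube_b: A loose tube like the others, standing home in the rack, cap top 75 mm above the bench; origin under its collar. A bystander.
- reagent: A loose amber jar with a white cap, 56 mm across and 105 mm tall, behind the lid; origin under its middle. A bystander.
- tip_box: A loose open box of pipette tips, 85 by 122 by 56 mm tall, beyond the rack; origin under its middle. A bystander.

How it is judged:
By the outcome, as a careful person would: the job done as asked, in the order asked, and still so for the second after the job is handed in, with the robot touching nothing.
It also fails if it takes over 48 s, if anything falls off the work surface, if the arm or the gripper's body presses on something with over 40 N, if the wrist force passes 120 N, or if a joint passes its speed limit or range.

### The arm

A 6-joint arm with a two-finger parallel gripper is mounted at the origin on the work surface. World frame = base frame: x ahead of the robot, y to its left, z up, the work surface at z = 0. Lengths are in m, angles in rad, forces in N, time in s.
With the tool pointing down it reaches from about 0.325 to 0.775 m from the base axis. Payload 5.5 kg.
Tool frame: the origin (TCP) lies between the finger pads; the fingertips stand 8 mm ahead of it and the grasp point (between the pads) lies 11 mm behind it (tcp_to_tips is the distance from the TCP to the fingertips, in m); z points along the fingers, y is the line along which they close (so a half turn about z gives the same grasp; the last joint's range is limited). The gripper opens to 88 mm and grips with 3 to 60 N. Pads are 20 mm wide; open, the fingers measure 115 mm over their backs; the gripper's body (75 mm by 178 mm) begins 61 mm behind the grasp point.
Start: joints at [-1.184, 0.091, 1.231, -0, 1.82, -0.057], TCP at [0.258, -0.542, 0.231] pointing down, gripper open.
Joint ranges: [-2.87, 2.87], [-0.86, 2.18], [0.17, 2.46], [-1.51, 4.65], [0.06, 2.69], [-2.65, 2.65]. Speed limits (rad/s): [2.57, 2.57, 3.01, 3.14, 3.14, 3.14].

### API

Orientations are given as a unit quaternion [w, x, y, z].
In Python, from bench import * gives the robot as it stands. Calls block until the motion is done:
- move_to(position, orientation): joint-space move of the TCP to a pose.
- move_l(position, speed=0.15, orientation=None): straight line of the TCP; orientation=None keeps the orientation; speed is the mean speed in m/s.
- movej(angles): joint-space move.
- gripper_open() and close(): open the fingers fully, or close them until they stop; the grip force is fixed at half the most.
- hold(seconds).
- inverse_kinematics(position, orientation): joint angles nearest the present ones, or None.
- state(): the state.
- get_image(name): name is "scene" or "top"; returns a dict with "frame" (420x560x3 uint8, blue, green, red), "depth" (420x560 float32, m along the optical axis (not along the pixel's ray), 0 where there is no reading), "camera_matrix" (3x3 intrinsics, pixels), "view" (4x4, takes a point from world to camera coordinates). Camera axes: x right, y up, looking along -z (the intrinsics and any distortion apply to the point x, -y, -z); pixel columns grow to the right and rows downward; lengths in m; the calibration is good to about 2 mm. A picture is of the moment at which its call begins.
A pose or a line that the arm cannot do raises IKError and nothing moves.
- job_done(): hands the job in; it is judged then, once.
The state is a dict: "time": time; "joint_pos": joint angles; "dq": joint speeds; "joint_torque": joint torques, N m; "ee_pos": TCP position; "ee_rot": TCP orientation; "ft_force": force on the tool from outside, world axes, zero at the start; "moment": the same for the moment, N m; "finger_gap": finger opening in m; "finger_force": force on a finger pad.
Only numpy, scipy, OpenCV 4.12 (cv2) and the standard library are available. Lean on these libraries where they do the work, as an engineer would, in place of code of your own. Each camera call takes 0.05 s, during which the arm holds its last target. There are 200 camera calls.

## Working session

There is one attempt and no reset: what is moved stays moved. The work goes in short steps, each a Python script; the robot and the scene stay as the last script left them, time stands still between calls to the robot, and variables do not carry over. Pictures are saved under pics/ and viewed, at most 10 in all, crops included, and the job is handed in when it is done.

```bash
mkdir -p pics; python3 - <<'E'
from bench import *
import cv2,numpy as np,pickle
for n in("scene","top"):
    d=get_image(n); pickle.dump(d,open(n+".pkl","wb")); cv2.imwrite(f"pics/{n}0.png",d["frame"])
    print(n,d["camera_matrix"].tolist(),d["view"].round(4).tolist(),[k for k in d])
s=state();print(s)
E
```

```text
scene [[430.7276442762539, 0.0, 268.03736478596824], [0.0, 430.7276442762539, 215.4039157652572], [0.0, 0.0, 1.0]] [[0.1638, 0.9864, 0.0122, -0.0844], [-0.8381, 0.1326, 0.5292, 0.4427], [0.5204, -0.0969, 0.8484, -1.5313], [0.0, 0.0, 0.0, 1.0]] ['frame', 'depth', 'camera_matrix', 'view']
top [[446.97991559117065, 0.0, 279.30520142493737], [0.0, 446.97991559117065, 207.973919332275], [0.0, 0.0, 1.0]] [[-0.1118, -0.9937, 0.0009, 0.0422], [0.9683, -0.1087, 0.225, -0.6086], [-0.2235, 0.026, 0.9744, -0.9139], [0.0, 0.0, 0.0, 1.0]] ['frame', 'depth', 'camera_matrix', 'view']
{'time': 0.1, 'joint_pos': array([-1.18370380e+00,  9.17485509e-02,  1.23177143e+00, -3.19551983e-05,
        1.81980742e+00, -5.67135491e-02]), 'dq': array([ 0.00172314, -0.00036739, -0.00161085,  0.0003005 , -0.00207583,
       -0.00015086]), 'joint_torque': array([ 2.63185211e-03, -4.47856915e+01, -4.07569957e+01,  7.00183259e-02,
        2.83900020e-02, -9.00795521e-05]), 'ee_pos': array([ 0.25751072, -0.54164101,  0.22963755]), 'ee_rot': array([-8.53019945e-04,  9.75480880e-01,  2.20082485e-01, -1.57907723e-04]), 'ft_force': array([-0.78874612, -0.21849896, -0.96300481]), 'moment': array([-0.0107111 ,  0.01101731, -0.02435143]), 'finger_force': 0.0, 'finger_gap': 0.08788582206324844}
```

View pics/top0.png

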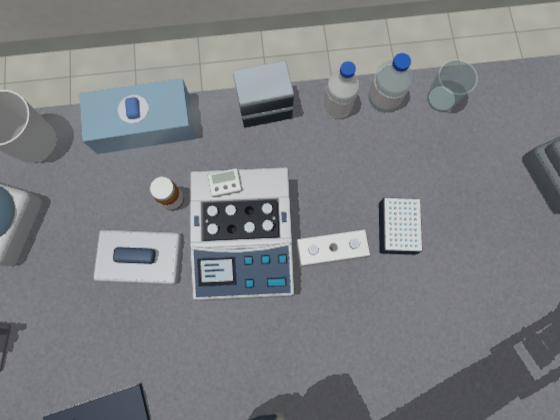

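View pics/scene0.png

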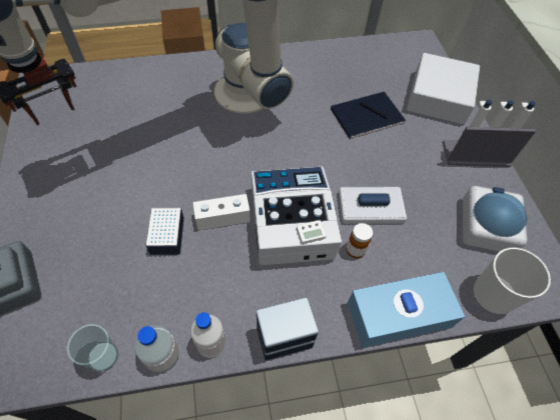

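The top view shows the caps near (212,211), (230,210), (267,209), (213,229), (249,227) and (267,226). The empty wells are at (249,211) and (231,229), and the bar key is at (276,282). In the scene view the heater is around (295,215).

```bash
cat > h.py <<'E'
import cv2,numpy as np,pickle
def ray(d,u,v):
    K=d["camera_matrix"];V=d["view"];R=V[:3,:3]
    c=np.array([(u-K[0,2])/K[0,0],-(v-K[1,2])/K[1,1],-1.])
    return -R.T@V[:3,3],R.T@c
def onz(d,u,v,z):
    o,r=ray(d,u,v);return o+r*(z-o[2])/r[2]
def proj(d,p):
    c=d["view"][:3,:3]@p+d["view"][:3,3];q=d["camera_matrix"]@np.array([c[0],-c[1],-c[2]]);return q[:2]/q[2]
def dep(d,u,v,r=2):
    u,v=int(round(u)),int(round(v));w=d["depth"][v-r:v+r+1,u-r:u+r+1]
    o,k=ray(d,u,v);return o+k*np.median(w[w>0])
def blobs(m,lo,hi):
    n,_,s,c=cv2.connectedComponentsWithStats(m.astype(np.uint8))
    return [(c[i].round(2),s[i].tolist()) for i in range(1,n) if lo<s[i,4]<hi]
E
python3 - <<'E'
from h import *
out=[]
for n,(x0,x1,y0,y1) in dict(top=(198,284,198,242),scene=(262,330,194,226)).items():
    d=pickle.load(open(n+".pkl","rb"));f=d["frame"];hsv=cv2.cvtColor(f,cv2.COLOR_BGR2HSV)
    roi=np.zeros(f.shape[:2],bool);roi[y0:y1,x0:x1]=1
    print(n)
    for c,s in blobs(roi&(hsv[...,2]>120)&(hsv[...,1]<70),20,300): print(' cap',c,s,onz(d,*c,.123).round(4),dep(d,*c).round(4))
    roi[:]=0
    if n=="top":roi[240:300,238:294]=1
    else: roi[165:192,252:297]=1
    for c,s in blobs(roi&(hsv[...,0]>80)&(hsv[...,0]<105)&(hsv[...,1]>120)&(hsv[...,2]>90),6,400): print(' key',c,s,onz(d,*c,.1).round(4),dep(d,*c,1).round(4))
t=pickle.load(open("top.pkl","rb"))["frame"][165:302,185:300];s=pickle.load(open("scene.pkl","rb"))["frame"][160:270,245:345]
a=cv2.resize(t,None,fx=3.4,fy=3.4,interpolation=2);b=cv2.resize(s,(390,a.shape[0]),interpolation=2)
cv2.imwrite("pics/c.png",np.hstack([a,b]))
E
```

```text
top
 cap [266.7  208.06] [262, 203, 10, 11, 89] [0.5999 0.0014 0.123 ] [0.5999 0.0008 0.1233]
 cap [211.69 210.34] [207, 205, 10, 11, 87] [0.6078 0.1153 0.123 ] [0.6083 0.1145 0.1236]
 cap [230.06 209.54] [225, 205, 11, 11, 89] [0.6052 0.0773 0.123 ] [0.6042 0.0774 0.1233]
 cap [267.14 224.92] [262, 220, 11, 11, 95] [0.5644 0.0042 0.123 ] [0.5619 0.0045 0.1351]
 cap [212.02 228.46] [207, 223, 11, 12, 93] [0.5697 0.1176 0.123 ] [0.5705 0.1175 0.1234]
 cap [248.92 226.8 ] [244, 222, 11, 11, 93] [0.5647 0.0419 0.123 ] [0.5642 0.0418 0.1232]
 key [282.11 258.5 ] [279, 255, 7, 8, 54] [ 0.4949 -0.019   0.1   ] [ 0.4947 -0.0187  0.1109]
 key [248. 260.] [245, 257, 7, 7, 49] [0.4997 0.0516 0.1   ] [0.4982 0.0509 0.1125]
 key [264.96 259.3 ] [262, 256, 7, 8, 53] [0.4972 0.0165 0.1   ] [0.4963 0.0161 0.1124]
 key [276.35 281.89] [267, 278, 19, 8, 127] [ 0.4485 -0.0018  0.1   ] [ 0.4484 -0.0011  0.0991]
 key [249. 283.] [246, 280, 7, 7, 49] [0.4525 0.0541 0.1   ] [0.4526 0.0542 0.0991]
scene
 cap [315.21 199.45] [311, 196, 9, 8, 53] [0.5738 0.1153 0.123 ] [0.5712 0.1155 0.1213]
 cap [286.83 201.52] [283, 198, 9, 8, 54] [0.5686 0.0398 0.123 ] [0.5693 0.0402 0.1217]
 cap [317.57 211.24] [314, 207, 8, 9, 54] [0.6109 0.1132 0.123 ] [0.6098 0.1147 0.122 ]
 cap [303.14 212.62] [299, 209, 9, 8, 56] [0.6092 0.0752 0.123 ] [0.6089 0.0751 0.1208]
 cap [274.12 214.71] [270, 211, 9, 8, 58] [ 6.038e-01 -3.000e-04  1.230e-01] [ 6.036e-01 -5.000e-04  1.215e-01]
 key [283.41 172.93] [281, 171, 6, 5, 27] [0.4569 0.0524 0.1   ] [0.455  0.0517 0.0974]
 key [263.65 174.06] [257, 172, 14, 5, 62] [ 0.4522 -0.0033  0.1   ] [ 0.4509 -0.002   0.0983]
 key [285.5 183. ] [283, 181, 6, 5, 26] [0.4923 0.0517 0.1   ] [0.4997 0.0512 0.11  ]
 key [260.04 184.92] [257, 183, 7, 5, 25] [ 0.4878 -0.0191  0.1   ] [ 0.495  -0.0203  0.1096]
 key [272.83 183.88] [270, 182, 6, 5, 24] [0.4898 0.0165 0.1   ] [0.497  0.0155 0.1093]
```

View pics/c.png

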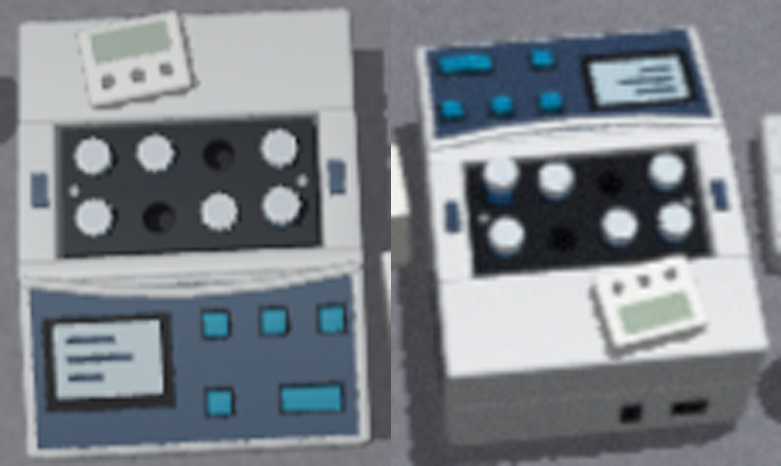

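The proud tube is in the front row at heater y = -57. Its cap is about 12 mm high, near (0.564, 0.003). The bar key is near (0.450, -0.002). Next I approach with the fingers closed.

```bash
cat >> h.py <<'E'
from bench import *
from scipy.spatial.transform import Rotation as R
YAW=-0.066
q=(R.from_euler('z',YAW)*R.from_quat([1,0,0,0])).as_quat()
Q=[q[3],q[0],q[1],q[2]]
def fz(): 
    return np.mean([(hold(.02),state()["ft_force"][2])[1] for _ in range(3)])
def press(x,y,z0,zmin,fmax,step=.001):
    "step down (TCP z = tip z + 8 mm) until the force fmax or tip height zmin"
    move_l([x,y,z0+.008],.1); hold(.2); b=fz(); z=z0; log=[]
    while z>zmin:
        z-=step; move_l([x,y,z+.008],.03); f=fz()-b; log.append((round(z*1e3,1),round((state()["ee_pos"][2]-.008)*1e3,1),round(f,1)))
        if f>fmax: break
    return log
E
python3 - <<'E'
from h import *
close()
p=state()["ee_pos"]; move_l([p[0],p[1],.28],.25)
move_to([.564,.003,.20],Q)
s=state();print(s["time"],s["ee_pos"],s["ft_force"],s["finger_gap"],s["joint_pos"].round(2))
for n in("scene","top"):
    d=get_image(n);pickle.dump(d,open(n+"1.pkl","wb"))
    u,v=proj(d,np.array([.564,.003,.15])).astype(int);
    cv2.imwrite(f"pics/{n}1.png",cv2.resize(d["frame"][v-60:v+60,u-75:u+75],None,fx=4,fy=4,interpolation=2))
E
```

```text
4.0417 [0.56405326 0.00224068 0.20003479] [0.70002795 0.75311641 0.31334377] 0.00029718091170064605 [-0.06 -0.01  1.39 -0.    1.76  1.58]
```

View pics/scene1.png

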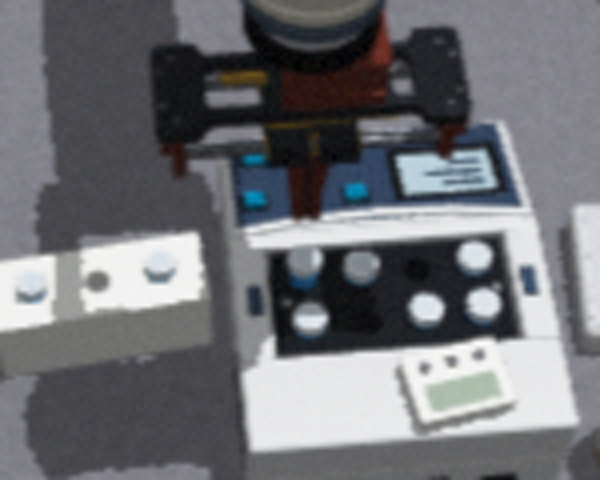

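The closed tips (crop 308,215) hang over the proud cap (crop 303,260), so the approach is right. Next I press.

```bash
python3 - <<'E'
from h import *
l=press(.564,.003,.140,.1185,9)
print(l)
print(state()["ft_force"],state()["time"])
move_l([.564,.003,.20],.1)
print(state()["time"])
E
```

```text
[(139.0, np.float64(139.0), np.float64(0.7)), (138.0, np.float64(137.9), np.float64(0.4)), (137.0, np.float64(137.0), np.float64(0.4)), (136.0, np.float64(135.9), np.float64(0.4)), (135.0, np.float64(135.0), np.float64(0.5)), (134.0, np.float64(134.3), np.float64(1.7)), (133.0, np.float64(133.1), np.float64(2.5)), (132.0, np.float64(132.0), np.float64(2.1)), (131.0, np.float64(130.9), np.float64(2.7)), (130.0, np.float64(130.0), np.float64(1.8)), (129.0, np.float64(129.0), np.float64(2.4)), (128.0, np.float64(128.0), np.float64(2.2)), (127.0, np.float64(127.0), np.float64(2.3)), (126.0, np.float64(125.9), np.float64(1.9)), (125.0, np.float64(125.0), np.float64(2.2)), (124.0, np.float64(123.9), np.float64(2.1)), (123.0, np.float64(123.0), np.float64(2.0)), (122.0, np.float64(122.3), np.float64(4.4)), (121.0, np.float64(121.7), np.float64(6.7)), (120.0, np.float64(121.2), np.float64(8.3)), (119.0, np.float64(120.7), np.float64(10.5))]
[-2.50075016  0.22222246  9.19639732] 11.3583
12.2417
```

The tube slid at about 2.2 N and then stopped firmly at 123 mm, so it is home. Next is the start key.

```bash
python3 - <<'E'
from h import *
move_l([.447,-.002,.16],.15)
d=get_image("scene");u,v=proj(d,np.array([.48,.01,.12])).astype(int)
cv2.imwrite("pics/k.png",cv2.resize(d["frame"][v-50:v+70,u-75:u+75],None,fx=4,fy=4,interpolation=2))
print([dep(d,*proj(d,np.array([x,y,.123])),1).round(4).tolist() for x,y in((.564,.003),(.5667,.0409))])
print(state()["ee_pos"],state()["time"])
E
```

```text
[[0.5634, 0.0038, 0.1215], [0.5653, 0.041, 0.1203]]
[ 0.44757102 -0.00199607  0.1602484 ] 13.2667
```

View pics/k.png

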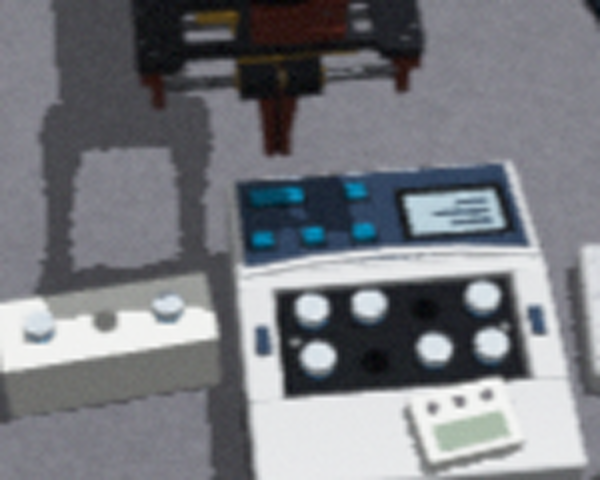

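The cap (crop 313,308) is now level with its neighbours. The tips (crop 277,150) are lined up over the bar key (crop 277,195).

```bash
python3 - <<'E'
from h import *
print([(a,float(b),float(c)) for a,b,c in press(.447,-.002,.105,.090,9)])
print(state()["ft_force"]); hold(.2)
move_l([.447,-.002,.13],.06); hold(.3); move_l([.447,-.002,.22],.15)
move_to([.36,-.25,.28],Q)
for n in("top","scene"):
    d=get_image(n);pickle.dump(d,open(n+"2.pkl","wb"))
    p=[(.450,-.002,.0985),(.4535,.053,.0985),(.564,.003,.123),(.5667,.0409,.123)]
    print([dep(d,*proj(d,np.array(a)),1).round(4).tolist() for a in p])
d=pickle.load(open("top2.pkl","rb"));cv2.imwrite("pics/f.png",d["frame"])
print(state()["time"],state()["ee_pos"])
E
```

```text
[(104.0, 104.0, -0.3), (103.0, 102.9, -0.1), (102.0, 101.9, -0.3), (101.0, 101.0, -0.4), (100.0, 100.3, 1.5), (99.0, 99.4, 2.5), (98.0, 98.4, 3.3), (97.0, 97.5, 5.0), (96.0, 96.8, 5.5), (95.0, 96.0, 6.3), (94.0, 95.5, 8.2), (93.0, 95.3, 12.0)]
[ 1.01500918  0.34758695 11.78635488]
[[0.4504, -0.0013, 0.0994], [0.4524, 0.0521, 0.0989], [0.5639, 0.0025, 0.1238], [0.566, 0.0415, 0.1243]]
[[0.4488, -0.0017, 0.0955], [0.4506, 0.0525, 0.0961], [0.5642, 0.0036, 0.1227], [0.5663, 0.0408, 0.1218]]
20.7667 [ 0.36052887 -0.24897232  0.27936497]
```

View pics/f.png

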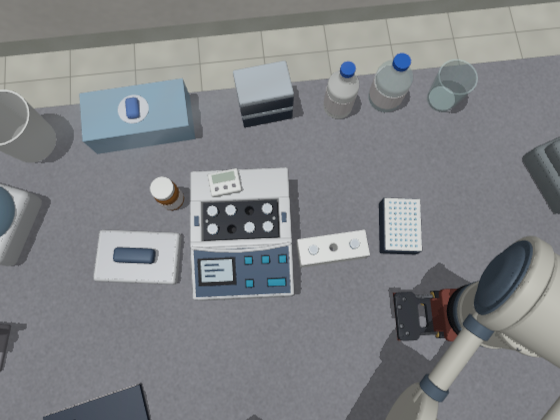

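The key travelled about 5 mm to a firm stop and sprang back (key at 276,282). The pushed tube's cap (267,226) is level with the others, nothing else has moved, and the arm is clear.

```bash
python3 -c "
from bench import *
print(job_done())"
```

```text
the job is handed in; nothing more can be done
None
```

The proud tube is pushed fully home with its cap level with the others, the start key was pressed right in and sprang back, the arm is withdrawn, and I handed the job in at about 21 s; no verdict came back.

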